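# Open the vial viewer's spring shutter to the set mark

### The arm

A 6-joint arm with a two-finger parallel gripper is mounted at the origin on a cart in front of the work surface, level with it; the furniture and walls round the work are solid. World frame = base frame: x ahead of the robot, y to its left, z up, the work surface at z = 0. Lengths are in m, angles in rad, forces in N, time in s.
With the tool pointing down it reaches from about 0.3 to 0.875 m from the base axis. Payload 6.4 kg.
Tool frame: the origin (TCP) lies between the finger pads; the fingertips stand 25 mm ahead of it and the grasp point (between the pads) lies 6 mm ahead of it; z points along the fingers, y is the line along which they close (so a half turn about z gives the same grasp; the last joint's range is limited). The gripper opens to 85 mm and grips with 20 to 120 N. Pads are 22 mm wide; open, the fingers measure 114 mm over their backs; the gripper's body (76 mm by 85 mm) begins 54 mm behind the grasp point. The pads swing forward as they close: fully open they stand 13 mm farther back than shut.
Start: joints at [-1.353, 0.181, 1.607, -0, 1.354, -0.206], TCP at [0.236, -0.524, 0.256] pointing down, gripper open.
Joint ranges: [-2.99, 2.99], [-0.89, 2.07], [0.3, 2.58], [-1.14, 4.28], [0, 2.63], [-3.12, 3.12]. Speed limits (rad/s): [2.57, 2.57, 3.01, 3.14, 3.14, 3.14].

### API

Orientations are given as a unit quaternion [w, x, y, z].
In Python, from bench import ctrl gives the robot as it stands.
- The arm moves only by the tool servo_tool, never from a script. Its argument "series" is text: rows parted by semicolons, each of 7 numbers parted by spaces: the gripper command: -1 is fully open, 1 is shut, values between are in proportion, then the shift along the tool's x, y, z in m, then the turn, a rotation vector about the tool's x, y, z in degrees. A call has 1 to 12 rows; each row is the pose to reach, as a shift and turn from the pose commanded when the call began, along the tool's axes at that moment; what a row does not reach only later rows make up. A row lasts 1/12 s, in which the tool goes at most 41.7 mm and 7.16 degrees, less where a joint would pass 70% of its speed; a pose out of reach is approached as far as the arm can. A call with a gripper value outside its range is refused whole. The fingers move at their own pace and stop on an object; the grip force is fixed at half the most. Time passes only in rows, so rows that repeat a pose let the fingers close. It gives the time, the measured TCP pose, the force, the opening and the grip force at its end, in the units of the state.
- ctrl.get_obs(): the state, without advancing time (a new reading comes with each control period).
- ctrl.camera(name): name is "scene" or "top" or "wrist"; returns a dict with "img" (480x640x3 uint8, red, green, blue), "z_map" (480x640 float32, m along the optical axis (not along the pixel's ray), 0 where there is no reading), "fovy" (degrees; the focal length in pixels is half the picture's height over the tangent of half this angle, whatever the lens; pixels are square), "cx", "cy" (the principal point, pixels), "k1" (the pictures are not rectified: a ray, as slopes to the right and down, at radius r is drawn at 1 + k1 r^2 times it, then the intrinsics apply), "extrinsics" (4x4, takes a point from camera to world coordinates); the wrist camera has in their place "T_tool_cam" (4x4, takes a point from camera to tool coordinates, whose origin is the TCP and whose axes are the flange's). Camera axes: x right, y down, z forward; pixel columns grow to the right and rows downward; lengths in m; the calibration is good to about 2 mm. A picture is of the moment at which its call begins: read the wrist's pose just before it.
- ctrl.hand_in(): hands the job in; it is judged then, once.
The state is a dict: "time_s": time; "q": joint angles; "dq": joint speeds; "joint_efforts": joint torques, N m; "eef_pos": TCP position; "eef_rot": TCP orientation; "wrist_force": force on the tool from outside, world axes, zero at the start; "torque": the same for the moment, N m; "opening": opening from 0.0 (shut) to 1.0 (fully open); "grasp_force": force on a finger pad.
Only numpy, scipy, OpenCV 4.12 (cv2) and the standard library are available. Lean on these libraries where they do the work, as an engineer would, in place of code of your own. Each camera call takes 0.05 s, during which the arm holds its last target. There are 200 camera calls.

### The job

Stand the largest of the three capped vials upright in the middle of the round white stage in front of the vial viewer's lamp housing, set down rather than dropped, and let go of it while the shutter is still shut. Then take the shutter's upright handle and pull it out against its spring until the pointer at its foot lines up, tip to tip, with the pointed mark clamped on the base, and keep it there: the job finishes while you are still holding the handle at the mark. Leave the other two vials and the marker pen where they are.

Things in the scene. Friction and masses are not known exactly. Their poses are not given: they have to be found in the camera images.
- vial_1: The vial to be viewed: the largest of three upright round screw-cap vials, 23 mm diameter, 52 mm tall, 20 to 42 g, brown with a ribbed whitish cap (the cap is the part from 35 to 52 mm height, also 23 mm across). Origin: centre of its underside; z up along the vial.
- vial_2: Bystander: smaller vial, 20 mm diameter, 46 mm tall, standing upright. Origin: centre of its underside.
- vial_3: Bystander: the other smaller vial, 20 mm diameter, 46 mm tall, standing upright. Origin: centre of its underside.
- marker_1: Bystander: marker pen lying flat, 128 mm long, 10 mm thick. Origin: centre of its underside.
- viewer: Vial viewer, fixed: dark steel base plate x -52..62, y -140..110 mm, top at 10 mm; grey lamp housing on it x 20..60, y 15..105 mm, top at 82 mm, its round window covered by the metal shutter plate (x 12..16, y 40..80 mm when shut, top 64 mm). Origin on the table; x from stage to housing (away from the robot), y from handle to stage (robot's left), z up. Yaw within 0.3.
- stage_top (a point): Centre of the flat top of the round white stage, 40 mm diameter, 22 mm above the table, at (-26, 60, 22) mm in the viewer's frame. Axes as the viewer's. Nothing rims it; the shutter plate is 38 mm from its centre in +x.
- shutter (a joint): Shutter slide in m: 0 shut (where it starts, and where its spring returns it), growing as the handle is pulled along the viewer's -y, up to 0.060. The spring pulls back with 4 N at 0 and 80 N/m more (8 N at 0.05 m). Let go, it slides shut.
- handle: Handle, moving with the shutter: upright black blade 28 mm (x) by 12 mm (y), top 52 mm over its origin; below 7 mm a foot 22 mm wide in y. Origin at the foot, 16 mm above the table, axes as the viewer's; when shut at (14, -65, 16) mm in its frame. Free space: 74 mm on its +y side to the housing (but for a low rod), all of its -y side. Pinch from above on the +y and -y faces.
- handle_grip (a point): Point on the handle blade's centre line, 56 mm above the table, 12 mm below the blade's top, 40 mm straight over the handle's origin.
- pointer_tip (a point): Tip of the flat aluminium pointer, 6 mm wide, that sticks out of the handle's foot along the viewer's -x, 42 mm from the blade's centre, 20 mm above the table. Moves with the handle, at the blade's y; at (-28, -65, 20) mm in the viewer's frame when shut.
- mark: The mark's rider, fixed on the base plate. Origin: centre of its underside, 10 mm above the table, 12.5 mm behind its tip (along the viewer's -x, so at the tip's y); axes as the viewer's.
- mark_tip (a point): Tip of the mark: aluminium rider 12 x 14 x 12 mm with a screw on top (26 mm above the table in all), fixed on the base, its 6 mm wide point looking along the viewer's +x to the pointer's track. Tip 20 mm above the table; axes as the viewer's. It stands 25 to 48 mm beyond the shut pointer along -y; the pointer passes some 2 mm from it and is lined up at equal y in the viewer's frame.

How it is judged:
By the outcome, as a careful person would: the job done as asked, in the order asked, and still so for the second after the job is handed in, while the arm keeps its last pose, push and grip.
It also fails if it takes over 56 s, if anything falls off the work surface, if the arm or the gripper's body presses on something with over 40 N, if the wrist force passes 120 N, or if a joint passes its speed limit or range.

## Working session

There is one attempt and no reset: what is moved stays moved. The work goes in short steps, Python scripts to look and compute and a tool call to move; the robot and the scene stay as the last step left them, time stands still between calls to the robot, and variables do not carry over. Pictures are saved under pics/ and viewed, at most 10 in all, crops included, and the job is handed in when it is done.

Besides the shell and the picture viewer there is one more tool, called after "Emit:" as name(argument=value, ...) on one line, values as JSON. servo_tool: Moves the arm, as the interface text tells. Its arguments: {"type":"object","properties":{"series":{"type":"string"}},"required":["series"]}

```bash
mkdir -p pics
cat > h.py <<'E'
import numpy as np, cv2, sys
sys.path.insert(0,'.')
from bench import ctrl
from scipy.spatial.transform import Rotation as R
def rot(q): return R.from_quat([q[1],q[2],q[3],q[0]])
def tool():
    o=ctrl.get_obs(); T=np.eye(4); T[:3,:3]=rot(o['eef_rot']).as_matrix(); T[:3,3]=o['eef_pos']; return T
def cam(name):
    T=tool(); c=ctrl.camera(name); c['E']=T@c['T_tool_cam'] if name=='wrist' else np.array(c['extrinsics'])
    return c
def K(c):
    f=240/np.tan(np.radians(c['fovy'])/2); return np.array([[f,0,c['cx']],[0,f,c['cy']],[0,0,1.]])
def D(c): return np.array([c['k1'],0,0,0,0.])
def cloud(c):
    v,u=np.mgrid[:480,:640]; p=np.stack([u,v],-1).reshape(-1,1,2).astype(float)
    s=cv2.undistortPoints(p,K(c),D(c)).reshape(480,640,2); z=c['z_map'][...,None]
    P=np.concatenate([s*z,z],-1)@c['E'][:3,:3].T+c['E'][:3,3]
    P[c['z_map']==0]=np.nan; return P
def ray_z(c,u,v,z):
    s=cv2.undistortPoints(np.array([[[u,v]]],float),K(c),D(c)).ravel()
    d=c['E'][:3,:3]@np.r_[s,1]; o=c['E'][:3,3]; return o+d*(z-o[2])/d[2]
def proj(c,X):
    Y=(np.atleast_2d(X)-c['E'][:3,3])@c['E'][:3,:3]
    return cv2.projectPoints(Y,np.zeros(3),np.zeros(3),K(c),D(c))[0].reshape(-1,2)
def save(c,n,crop=None,s=1):
    im=c['img'][...,::-1]
    if crop: im=im[crop[1]:crop[3],crop[0]:crop[2]]
    cv2.imwrite('pics/'+n,cv2.resize(im,None,fx=s,fy=s,interpolation=cv2.INTER_CUBIC))
E
python3 - <<'E'
from h import *
import pickle
o=ctrl.get_obs();print({k:np.round(v,3) for k,v in o.items()})
a=cam('scene');b=cam('top')
pickle.dump((a,b),open('c0.pkl','wb'))
save(a,'s0.png');save(b,'t0.png')
for c in(a,b):print(c['fovy'],c['k1'],np.round(c['E'],3).tolist())
E
```

```text
{'time_s': np.float64(0.0), 'q': array([-1.353,  0.182,  1.608, -0.   ,  1.354, -0.206]), 'dq': array([-0.001, -0.   , -0.002,  0.   ,  0.   ,  0.001]), 'joint_efforts': array([-1.0000e-03, -4.4488e+01, -3.5134e+01, -0.0000e+00,  9.0000e-03,
        0.0000e+00]), 'eef_pos': array([ 0.236, -0.524,  0.255]), 'eef_rot': array([-0.001,  0.978,  0.21 , -0.   ]), 'wrist_force': array([ 0.231, -0.001,  0.594]), 'torque': array([ 0.019, -0.042,  0.026]), 'grasp_force': np.float64(0.0), 'opening': np.float64(1.002)}
57.82625911221252 0.01743798675079845 [[-0.676, 0.602, -0.424, 0.957], [0.737, 0.548, -0.396, 0.47], [-0.006, -0.58, -0.814, 0.954], [0.0, 0.0, 0.0, 1.0]]
51.60643501383594 -0.046980969803001135 [[-0.056, -0.974, 0.218, 0.276], [-0.998, 0.055, -0.012, 0.04], [0.0, -0.218, -0.976, 1.164], [0.0, 0.0, 0.0, 1.0]]
```

View pics/s0.png

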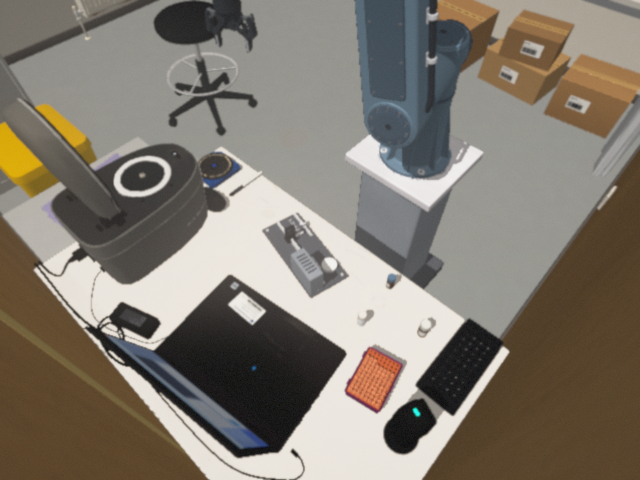

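View pics/t0.png

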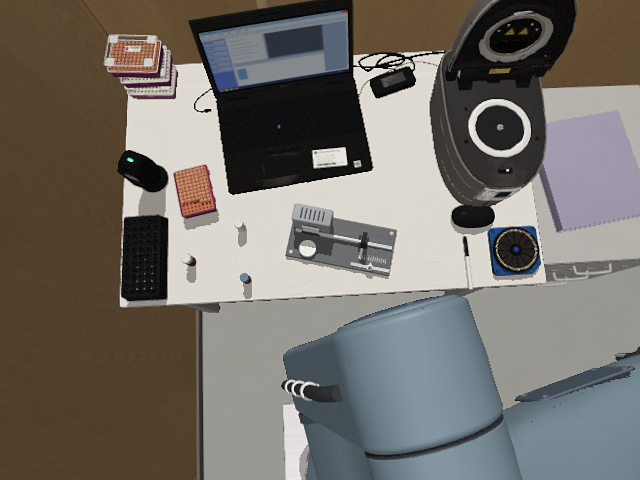

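The scene view shows the viewer at about (305,252). In the top view the vials are at (240,226), (189,259) and (245,278), the stage at (307,248), the handle at (364,242) and the marker at (466,248). Next I locate them from depth.

Run:
```python
from h import *
import pickle
a,b=pickle.load(open('c0.pkl','rb'))
P=cloud(b)
for n,(u,v) in dict(v240=(240,226),v189=(189,260),v245=(245,278)).items():
    Q=P[v-22:v+22,u-20:u+20].reshape(-1,3); C=b['img'][v-22:v+22,u-20:u+20].reshape(-1,3)
    m=(Q[:,2]>.02)&(Q[:,2]<.08); q=Q[m]; top=np.percentile(q[:,2],95)
    t=q[:,2]>top-.006
    print(n,m.sum(),'top',top.round(4),'ctr',q[t].mean(0).round(4),'ext',np.ptp(q[t],axis=0).round(4),'col',C[m].mean(0).round())
# base plate
roi=np.zeros((480,640),bool); roi[195:285,275:410]=1
Z=P[...,2]; m=roi&(Z>.005)&(Z<.2)
r=cv2.minAreaRect(P[m][:,:2].astype(np.float32)); print('rect',r)
m=roi&(abs(Z-.010)<.004)
r=cv2.minAreaRect(P[m][:,:2].astype(np.float32)); print('rect10',m.sum(),r)
hs=roi&(Z>.072)&(Z<.1); r=cv2.minAreaRect(P[hs][:,:2].astype(np.float32)); print('housing',hs.sum(),r,P[hs].mean(0))
h=roi&(Z>.058)&(Z<.075)&(np.arange(640)>340)[None]; print('handle top',h.sum(),P[h].mean(0))
w=roi&(b['img'].min(-1)>200)&(Z>.015)&(Z<.03);r=cv2.minEnclosingCircle(P[w][:,:2].astype(np.float32)); print('stage',w.sum(),r,P[w].mean(0))
save(b,'tc.png',(150,190,410,290),3)
```

```text
v240 84 top 0.0484 ctr [0.5647 0.2421 0.0458] ext [0.0205 0.019  0.0063] col [187. 183. 176.]
v189 117 top 0.0537 ctr [0.4893 0.3636 0.0514] ext [0.0215 0.0215 0.0112] col [172. 168. 160.]
v245 82 top 0.048 ctr [0.4384 0.2321 0.0453] ext [0.0192 0.0186 0.007 ] col [ 96. 112. 125.]
rect ((0.5247586965560913, 0.0038447976112365723), (0.3167428970336914, 0.21328149735927582), 87.9964599609375)
rect10 3253 ((0.522678792476654, 0.008776351809501648), (0.31020593643188477, 0.20625907182693481), 89.51531982421875)
housing 693 ((0.5566083192825317, 0.02938753366470337), (0.1723528653383255, 0.04123137891292572), 75.87460327148438) [0.56539868 0.06877243 0.08156469]
handle top 68 [ 0.50956699 -0.04505344  0.06653504]
stage 238 ((0.5013090372085571, -0.004076104611158371), 0.10725033283233643) [0.49711509 0.02449951 0.02114509]
```

View pics/tc.png

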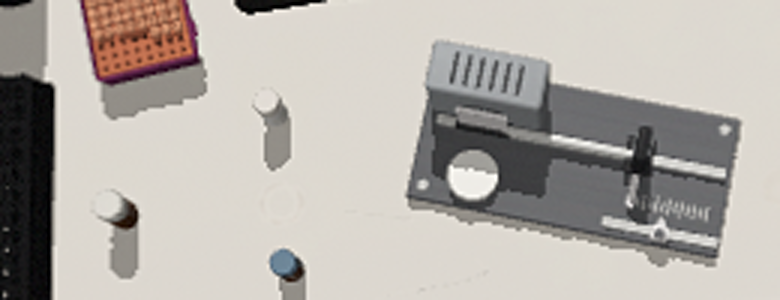

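The brown vial with the white cap, at crop (112,207), is 54 mm tall at (0.489, 0.364), so it is vial_1. Now I fit the viewer's pose.

```bash
cat >> h.py <<'E'
def fit2(A,B):
    A=np.array(A,float);B=np.array(B,float);a=A.mean(0);b=B.mean(0);X=A-a;Y=B-b
    th=np.arctan2((X[:,0]*Y[:,1]-X[:,1]*Y[:,0]).sum(),(X*Y).sum()); c,s=np.cos(th),np.sin(th)
    M=np.array([[c,-s],[s,c]]); t=b-M@a; return th,t,Y-X@M.T
def delta(target,yaw):
    """shift in tool axes and turn about tool z (deg) so that tool y lies along yaw line dir+90deg"""
    T=tool(); d=T[:3,:3].T@(np.array(target)-T[:3,3]); y=T[:2,1]; g=np.array([-np.sin(yaw),np.cos(yaw)])
    if y@g<0:g=-g
    gt=T[:3,:3].T@np.r_[g,0]; return np.round(d*1000,1),np.degrees(np.arctan2(-gt[0],gt[1])).round(2)
E
python3 - <<'E'
from h import *
import pickle
a,b=pickle.load(open('c0.pkl','rb'))
px=lambda u,v:(150+(u+.5)/3-.5,190+(v+.5)/3-.5)
pts=[((410,203),.01,(-.052,.110)),((715,259),.01,(-.052,-.140)),((740,120),.01,(.062,-.140)),
 ((436,41),.082,(.060,.105)),((550,61),.082,(.060,.015)),((473,175),.022,(-.026,.060)),((645,128),.068,(.028,-.065))]
W=[ray_z(b,*px(*p),z)[:2] for p,z,_ in pts]
th,t,r=fit2([p[2] for p in pts],W); print('yaw',th,'t',t,'\n',r.round(4))
c,s=np.cos(th),np.sin(th);M=np.array([[c,-s],[s,c]])
for n,p in dict(stage=(-.026,.06),handle=(.014,-.065)).items(): print(n,M@p+t)
print('mark tip guess',ray_z(b,*px(658,224),.020), 'viewer fr',(M.T@(ray_z(b,*px(658,224),.020)[:2]-t)))
print(delta([.489,.364,.2],th), th)
P=cloud(b)
E
```

```text
yaw -0.24577306616505779 t [0.51095438 0.02115219] 
 [[-0.0026 -0.0039]
 [ 0.0006  0.0027]
 [-0.0001  0.0016]
 [-0.0001 -0.0019]
 [ 0.0013  0.0003]
 [ 0.0016 -0.0001]
 [-0.0007  0.0013]]
stage [0.50033406 0.08567512]
handle [ 0.50871876 -0.04530082]
mark tip guess [ 0.45552621 -0.05599983  0.02      ] viewer fr [-0.03499096 -0.08831958]
(array([ 595.3, -705.2,   56.8]), np.float64(38.36)) -0.24577306616505779
```

Emit:
servo_tool(series="-0.1 0.41 -0.39 -0.015 0 0 38.4;-0.1 0.41 -0.39 -0.015 0 0 38.4;-0.1 0.41 -0.39 -0.015 0 0 38.4;-0.1 0.41 -0.39 -0.015 0 0 38.4;-0.1 0.41 -0.39 -0.015 0 0 38.4;-0.1 0.41 -0.39 -0.015 0 0 38.4;-0.1 0.41 -0.39 -0.015 0 0 38.4;-0.1 0.41 -0.39 -0.015 0 0 38.4;-0.1 0.41 -0.39 -0.015 0 0 38.4;-0.1 0.41 -0.39 -0.015 0 0 38.4;-0.1 0.41 -0.39 -0.015 0 0 38.4;-0.1 0.41 -0.39 -0.015 0 0 38.4")

```text
time_s: 1.1
eef_pos: [0.4238, -0.0621, 0.2695]
eef_rot: [0.0, 0.992, -0.123, 0.0]
wrist_force: [1.2, -0.6, -0.5]
opening: 0.552
grasp_force: 0.0
```

Run:
```python
from h import *
o=ctrl.get_obs();print({k:np.round(v,3) for k,v in o.items() if k in('time_s','q','dq','eef_pos','opening','wrist_force')})
c=cam('wrist');print(c['fovy'],np.round(c['T_tool_cam'],3).tolist())
for z in (.02,): print([ray_z(c,u,v,z).round(3).tolist() for u,v in((0,0),(639,0),(320,240),(0,479),(639,479))])
print(delta([.455,0,.25],-.246),delta([.489,.364,.16],-.246))
P=cloud(b:=cam('top'))
import pickle;b=pickle.load(open('c0.pkl','rb'))[1];P=cloud(b);q=P[215:300,120:168].reshape(-1,3);q=q[q[:,2]>.008];print('rack',np.nanpercentile(q,[5,95],axis=0).round(3))
```

```text
{'time_s': np.float64(1.1), 'q': array([-0.424, -0.177,  1.939,  0.   ,  1.38 ,  1.393]), 'dq': array([ 1.218,  0.248, -0.237, -0.002, -0.02 ,  1.21 ]), 'eef_pos': array([ 0.424, -0.062,  0.27 ]), 'wrist_force': array([ 1.178, -0.581, -0.505]), 'opening': np.float64(0.552)}
61.741576522579074 [[-0.001, -0.965, -0.263, 0.067], [1.0, -0.001, -0.0, 0.0], [-0.0, -0.263, 0.965, -0.118], [0.0, 0.0, 0.0, 1.0]]
[[0.669, 0.159, 0.02], [0.535, -0.375, 0.02], [0.394, -0.056, 0.02], [0.198, 0.396, 0.02], [0.006, -0.36, 0.02]]
(array([ 15.3, -60.5,  20.1]), np.float64(0.32)) (array([ -38.5, -421.7,  111.7]), np.float64(0.32))
rack [[0.41  0.423 0.019]
 [0.588 0.508 0.047]]
```

Emit:
servo_tool(series="-0.1 0.045 -0.06 0 0 0 0;-0.1 0.045 -0.06 0 0 0 0;-0.1 0.045 -0.06 0 0 0 0;-0.1 0.045 -0.06 0 0 0 0;-0.1 0.045 -0.06 0 0 0 0")

```text
time_s: 1.62
eef_pos: [0.4813, -0.0175, 0.2688]
eef_rot: [0.0, 0.992, -0.123, -0.001]
wrist_force: [-0.5, 1.1, 0.1]
opening: 0.552
grasp_force: 0.0
```

Run:
```python
from h import *
import pickle
T=tool();c=cam('wrist');pickle.dump(c,open('c1.pkl','wb'));print(np.round(ctrl.get_obs()['dq'],3),T[:3,3])
save(c,'w1.png',None,1.25);print(delta([.489,.364,.16],-.246))
```

```text
[-0.009 -0.011  0.003  0.004 -0.003  0.005] [ 0.48132195 -0.01748692  0.26882595]
(array([ -85.7, -372.1,  109. ]), np.float64(-0.07))
```

View pics/w1.png

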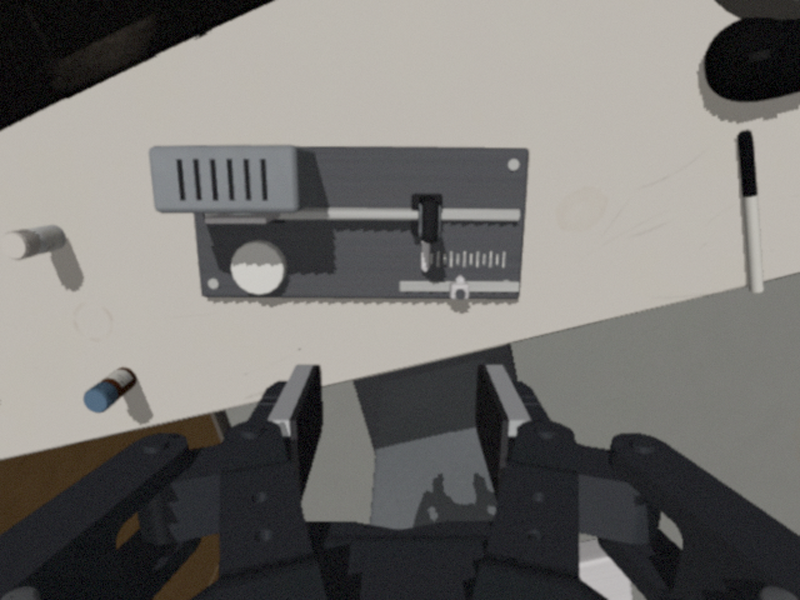

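The wrist view shows the base corners at (204,297), (520,297) and (528,149), the housing top from (150,148) to (298,211), the stage at (259,268), the pointer tip at (426,271) and the mark tip near (460,279). I refit with these.

Run:
```python
from h import *
import pickle
c=pickle.load(open('c1.pkl','rb'))
px=lambda u,v:((u+.5)/1.25-.5,(v+.5)/1.25-.5)
pts=[((204,297),.01,(-.052,.110)),((520,298),.01,(-.052,-.140)),((528,149),.01,(.062,-.140)),
 ((150,147),.082,(.060,.105)),((298,146),.082,(.060,.015)),((299,212),.082,(.020,.015)),((154,212),.082,(.020,.105)),((259,267),.022,(-.026,.060)),((426,271),.02,(-.028,-.065))]
W=[ray_z(c,*px(*p),z)[:2] for p,z,_ in pts]
th,t,r=fit2([p[2] for p in pts],W); print('yaw',th,'t',t,'\n',r.round(4))
co,s=np.cos(th),np.sin(th);M=np.array([[co,-s],[s,co]])
for n,p in dict(stage=(-.026,.06),handle=(.014,-.065)).items(): print(n,M@p+t)
for q in((460,277),(460,287)):print('mark',M.T@(ray_z(c,*px(*q),.020)[:2]-t))
P=cloud(c);Z=P[...,2]
V=(P[...,:2]-t)@M
h=(Z>.064)&(Z<.072)&(V[...,1]<-.04)&(V[...,1]>-.1);print('handle top',h.sum(),np.nanmedian(V[h],axis=0),np.nanpercentile(V[h],[2,98],axis=0).round(4).tolist())
hs=(abs(Z-.082)<.004)&(abs(V[...,1]-.06)<.06);print('hous',np.nanpercentile(V[hs],[1,99],axis=0).round(4).tolist(),np.nanmedian(Z[hs]))
st=(abs(Z-.022)<.004)&(np.hypot(V[...,0]+.026,V[...,1]-.06)<.03)&(c['img'].min(-1)>150);print('stage',st.sum(),np.nanpercentile(V[st],[1,99],axis=0).round(4).tolist())
```

```text
yaw -0.2530351382702442 t [0.51178726 0.02004015] 
 [[-0.0001 -0.0022]
 [ 0.0012  0.0007]
 [-0.0008  0.0028]
 [-0.0016 -0.0016]
 [-0.0011  0.0003]
 [ 0.0008  0.0008]
 [ 0.0007 -0.0003]
 [ 0.0007 -0.0008]
 [ 0.0001  0.0003]]
stage [0.50163579 0.08463851]
handle [ 0.50906912 -0.04639487]
mark [-0.03242526 -0.09022476]
mark [-0.04011187 -0.09051121]
handle top 525 [ 0.01447515 -0.06334716] [[0.0017, -0.0697], [0.027, -0.0577]]
hous [[0.02, 0.0167], [0.0595, 0.1036]] 0.08242086911063481
stage 797 [[-0.0445, 0.0427], [-0.0226, 0.0794]]
```

Emit:
servo_tool(series="-0.1 -0.086 -0.372 0.03 0 0 0;-0.1 -0.086 -0.372 0.03 0 0 0;-0.1 -0.086 -0.372 0.03 0 0 0;-0.1 -0.086 -0.372 0.03 0 0 0;-0.1 -0.086 -0.372 0.03 0 0 0;-0.1 -0.086 -0.372 0.03 0 0 0;-0.1 -0.086 -0.372 0.03 0 0 0;-0.1 -0.086 -0.372 0.03 0 0 0;-0.1 -0.086 -0.372 0.03 0 0 0;-0.1 -0.086 -0.372 0.03 0 0 0;-0.1 -0.086 -0.372 0.03 0 0 0;-0.1 -0.086 -0.372 0.03 0 0 0")

```text
time_s: 2.67
eef_pos: [0.4893, 0.3635, 0.2392]
eef_rot: [0.001, 0.992, -0.123, -0.0]
wrist_force: [-0.1, 0.4, -0.5]
opening: 0.55
grasp_force: 0.0
```

Run:
```python
from h import *
c=cam('wrist');P=cloud(c);Z=P[...,2]
d=np.hypot(P[...,0]-.489,P[...,1]-.364)
m=(d<.03)&(Z>.046)&(Z<.06); q=P[m];(x,y),r=cv2.minEnclosingCircle(q[:,:2].astype(np.float32))
print(m.sum(),np.median(q,axis=0),'circ',x,y,r)
q2=P[(d<.03)&(Z>.01)&(Z<.06)]; print(np.nanpercentile(q2,[1,99],axis=0).round(4))
print(delta([x,y,.036],-.253))
```

```text
709 [0.48916728 0.36410534 0.05233159] circ 0.48831212520599365 0.36415669322013855 0.012009832076728344
[[0.478  0.353  0.012 ]
 [0.5    0.3751 0.0539]]
(array([ -1.5,  -1. , 203.5]), np.float64(0.3))
```

Emit:
servo_tool(series="-0.1 -0.001 -0.001 0.06 0 0 0.3;-0.1 -0.001 -0.001 0.1 0 0 0.3;-0.1 -0.001 -0.001 0.14 0 0 0.3;-0.1 -0.001 -0.001 0.17 0 0 0.3;-0.1 -0.001 -0.001 0.19 0 0 0.3;-0.1 -0.001 -0.001 0.202 0 0 0.3;-0.1 -0.001 -0.001 0.202 0 0 0.3;-0.1 -0.001 -0.001 0.202 0 0 0.3;1 -0.001 -0.001 0.202 0 0 0.3;1 -0.001 -0.001 0.202 0 0 0.3;1 -0.001 -0.001 0.202 0 0 0.3;1 -0.001 -0.001 0.202 0 0 0.3")

```text
time_s: 3.72
eef_pos: [0.4906, 0.3666, 0.0404]
eef_rot: [-0.001, 0.992, -0.125, 0.002]
wrist_force: [-0.2, -2.0, 7.3]
opening: 0.252
grasp_force: 58.5
```

Emit:
servo_tool(series="1 0 0 0 0 0 0;1 0 0 0 0 0 0;1 0 0 0 0 0 0;1 0 0 0 0 0 0;1 0 0 -0.01 0 0 0;1 0 0 -0.02 0 0 0;1 0 0 -0.02 0 0 0;1 0 0 -0.02 0 0 0")

```text
time_s: 4.38
eef_pos: [0.4895, 0.3665, 0.0591]
eef_rot: [-0.001, 0.992, -0.125, 0.001]
wrist_force: [0.4, -0.1, -0.3]
opening: 0.256
grasp_force: 58.6
```

Emit:
servo_tool(series="1 0 0 -0.04 0 0 0;1 0 0 -0.08 0 0 0;1 0.01 0.03 -0.09 0 0 0;1 0.082 0.27 -0.09 0 0 0;1 0.082 0.27 -0.09 0 0 0;1 0.082 0.27 -0.09 0 0 0;1 0.082 0.27 -0.09 0 0 0;1 0.082 0.27 -0.09 0 0 0;1 0.082 0.27 -0.09 0 0 0;1 0.082 0.27 -0.09 0 0 0;1 0.082 0.27 -0.09 0 0 0;1 0.082 0.27 -0.09 0 0 0")

```text
time_s: 5.38
eef_pos: [0.5006, 0.0842, 0.1473]
eef_rot: [-0.0, 0.992, -0.126, -0.0]
wrist_force: [0.3, 0.2, -0.5]
opening: 0.26
grasp_force: 58.9
```

Run:
```python
from h import *
import pickle
T=tool();print(T[:3,3]);c=cam('wrist');b=cam('top');a=cam('scene');pickle.dump((a,b,c),open('c2.pkl','wb'))
save(c,'w2.png')
P=cloud(c);L=(P-T[:3,3])@T[:3,:3]
m=(np.hypot(L[...,0],L[...,1])<.03)&(L[...,2]<.045)&(L[...,2]>-.03)&(c['img'].min(-1)>140)
q=L[m];print(m.sum(),np.nanpercentile(q,[2,50,98],axis=0).round(4))
print(delta([.5016,.0847,.0624],-.253),ctrl.get_obs()['wrist_force'],ctrl.get_obs()['opening'])
```

```text
[0.50063808 0.08417399 0.14731592]
3962 [[-0.0108 -0.0091 -0.0133]
 [ 0.0022  0.0006 -0.0119]
 [ 0.0109  0.0128  0.0283]]
(array([ 1.3,  0.6, 84.9]), np.float64(0.21)) [-0.38877224  0.37343809  0.045534  ] 0.25140995297303637
```

View pics/w2.png

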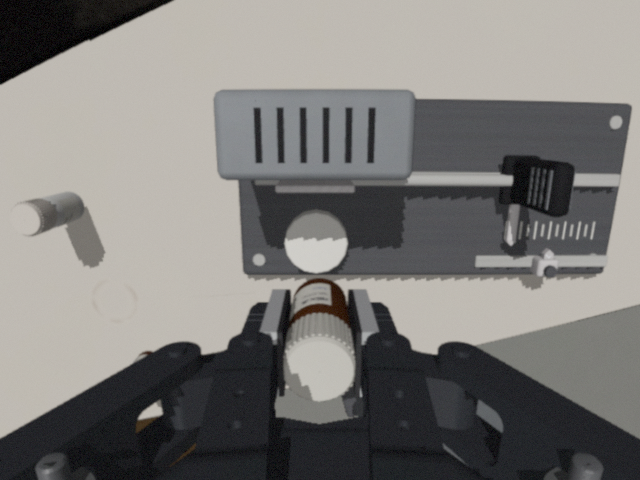

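The vial hangs upright between the pads with its cap at about (318,372). The stage is centred near (316,241), the pointer tip at (510,245) and the mark at (545,262).

Run:
```python
from h import *
import pickle
a,b,c=pickle.load(open('c2.pkl','rb'))
T=tool();P=cloud(c);L=(P-T[:3,3])@T[:3,:3];V,U=np.mgrid[:480,:640]
m=(np.hypot(L[...,0],L[...,1])<.02)&(L[...,2]<-.009)&(L[...,2]>-.016)&(V>335)&(V<405)&(U>280)&(U<358)
q=L[m];(x,y),r=cv2.minEnclosingCircle(q[:,:2].astype(np.float32));print('cap',m.sum(),x,y,r,q.mean(0))
n=np.linalg.svd(q-q.mean(0),full_matrices=False)[2][2];print('normal',n)
Z=P[...,2];w=(abs(Z-.022)<.004)&(c['img'].min(-1)>140)&(np.hypot(P[...,0]-.5016,P[...,1]-.0847)<.035)
print('stage',cv2.minEnclosingCircle(P[w][:,:2].astype(np.float32)),w.sum(), ray_z(c,316.5,241,.022))
Pb=cloud(b);
```

```text
cap 4335 0.0006952064577490091 0.0015658801421523094 0.015572531148791313 [-7.54358858e-05  1.52412401e-03 -1.19911598e-02]
normal [ 0.0241297  -0.00214367 -0.99970654]
stage ((0.5015261769294739, 0.08598842471837997), 0.019587503746151924) 1741 [0.50293639 0.08494438 0.022     ]
```

Emit:
servo_tool(series="1 0.001 -0.001 0.03 0 0 0.2;1 0.001 -0.001 0.055 0 0 0.2;1 0.001 -0.001 0.07 0 0 0.2;1 0.001 -0.001 0.078 0 0 0.2;1 0.001 -0.001 0.081 0 0 0.2;1 0.001 -0.001 0.082 0 0 0.2;1 0.001 -0.001 0.082 0 0 0.2;1 0.001 -0.001 0.082 0 0 0.2")

```text
time_s: 6.2
eef_pos: [0.5029, 0.085, 0.0665]
eef_rot: [-0.0, 0.992, -0.127, 0.001]
wrist_force: [-0.1, 0.6, 0.7]
opening: 0.252
grasp_force: 58.9
```

Emit:
servo_tool(series="1 0 0 0.001 0 0 0;1 0 0 0.002 0 0 0;1 0 0 0.002 0 0 0;1 0 0 0.002 0 0 0")

```text
time_s: 6.53
eef_pos: [0.5022, 0.0847, 0.0637]
eef_rot: [-0.0, 0.992, -0.127, 0.0]
wrist_force: [-0.8, -0.7, 0.7]
opening: 0.252
grasp_force: 58.9
```

Emit:
servo_tool(series="1 0 0 0.0005 0 0 0;1 0 0 0.001 0 0 0;1 0 0 0.001 0 0 0;1 0 0 0.001 0 0 0")

```text
time_s: 6.87
eef_pos: [0.5021, 0.0847, 0.0625]
eef_rot: [0.0, 0.992, -0.127, 0.0]
wrist_force: [-0.3, 0.3, 0.3]
opening: 0.254
grasp_force: 59.0
```

Emit:
servo_tool(series="1 0 0 0.0005 0 0 0;1 0 0 0.001 0 0 0;1 0 0 0.001 0 0 0;1 0 0 0.001 0 0 0")

```text
time_s: 7.2
eef_pos: [0.5022, 0.0847, 0.0624]
eef_rot: [0.0, 0.992, -0.127, -0.0]
wrist_force: [-3.8, -1.1, 9.6]
opening: 0.25
grasp_force: 60.0
```

Emit:
servo_tool(series="0.4 0 0 -0.0005 0 0 0;0.3 0 0 -0.0005 0 0 0;0.2 0 0 -0.0005 0 0 0;0.1 0 0 -0.0005 0 0 0;0 0 0 -0.0005 0 0 0;-0.1 0 0 -0.0005 0 0 0;-0.1 0 0 -0.0005 0 0 0;-0.1 0 0 -0.02 0 0 0;-0.1 0 0 -0.05 0 0 0;-0.1 0 0 -0.085 0 0 0;-0.1 0 0 -0.085 0 0 0;-0.1 0 0 -0.085 0 0 0")

```text
time_s: 8.2
eef_pos: [0.5038, 0.0847, 0.1488]
eef_rot: [-0.0, 0.992, -0.127, 0.003]
wrist_force: [-0.5, -0.2, -0.3]
opening: 0.554
grasp_force: 0.0
```

Run:
```python
from h import *
import pickle
T=tool();print(T[:3,3]);c=cam('wrist');pickle.dump(c,open('c3.pkl','wb'))
save(c,'w3.png')
P=cloud(c);Z=P[...,2]
m=(np.hypot(P[...,0]-.502,P[...,1]-.085)<.03)&(Z>.068)&(Z<.079);q=P[m]
print(m.sum(),cv2.minEnclosingCircle(q[:,:2].astype(np.float32)),q.mean(0),np.percentile(q[:,2],95))
w=(abs(Z-.022)<.004)&(c['img'].min(-1)>140)&(np.hypot(P[...,0]-.5016,P[...,1]-.0847)<.035)
print('stage',cv2.minEnclosingCircle(P[w][:,:2].astype(np.float32)))
print(delta([.509,-.0460,.062],-.253))
```

```text
[0.50384408 0.08466103 0.14883386]
1645 ((0.5004578232765198, 0.08519835025072098), 0.012163691222667694) [0.50153954 0.08479075 0.07403877] 0.0754070124691517
stage ((0.5013311505317688, 0.08608626574277878), 0.019605489447712898)
(array([ 39.2, 124.9,  85.1]), np.float64(-0.12))
```

View pics/w3.png

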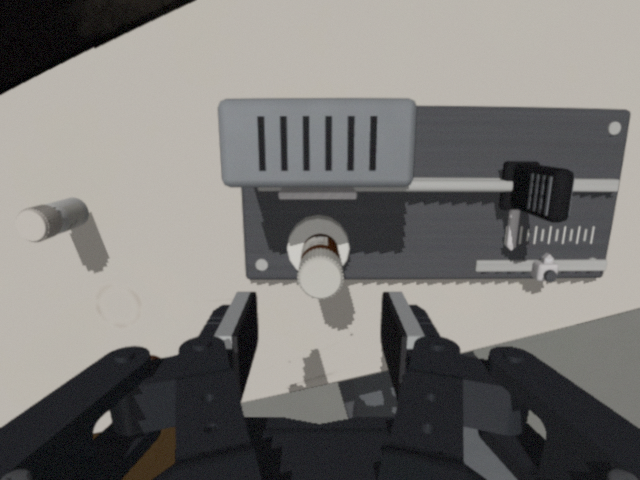

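Vial_1 stands upright on the stage: its cap at (321,275) is at z 74 mm and centred within about 1 mm. The shutter is still shut, so I go to the handle.

Emit:
servo_tool(series="-0.1 0.039 0.125 0 0 0 0;-0.1 0.039 0.125 0 0 0 0;-0.1 0.039 0.125 0 0 0 0;-0.1 0.039 0.125 0 0 0 0;-0.1 0.039 0.125 0 0 0 0;-0.1 0.039 0.125 0 0 0 0;-0.1 0.039 0.125 0.02 0 0 0;-0.1 0.039 0.125 0.04 0 0 0;-0.1 0.039 0.125 0.06 0 0 0;-0.1 0.039 0.125 0.075 0 0 0;-0.1 0.039 0.125 0.085 0 0 0;-0.1 0.039 0.125 0.085 0 0 0")

```text
time_s: 9.25
eef_pos: [0.506, -0.0439, 0.0588]
eef_rot: [-0.001, 0.992, -0.126, -0.003]
wrist_force: [-0.6, 1.1, -0.3]
opening: 0.551
grasp_force: 0.0
```

Run:
```python
from h import *
print(delta([.509,-.0460,.062],-.253),np.round(ctrl.get_obs()['wrist_force'],2))
T=tool();c=cam('wrist');P=cloud(c);th=-.253;co,s=np.cos(th),np.sin(th);M=np.array([[co,-s],[s,co]]);V=(P[...,:2]-[.5118,.0200])@M
Z=P[...,2];h=(Z>.060)&(Z<.071)&(abs(V[...,1]+.064)<.018)&(abs(V[...,0]-.014)<.025)&(c['img'].max(-1)<80);print(h.sum(),np.percentile(V[h],[2,50,98],axis=0).round(4).tolist())
print('tcp in viewer',(T[:2,3]-[.5118,.0200])@M)
```

```text
(array([ 3.4,  1.3, -3.2]), np.float64(-0.02)) [-0.6   1.05 -0.31]
2917 [[0.0026, -0.0689], [0.0175, -0.0639], [0.0278, -0.0586]]
tcp in viewer [ 0.01039005 -0.0632983 ]
```

Emit:
servo_tool(series="-0.1 0.0035 0.001 -0.003 0 0 0;-0.1 0.0035 0.001 -0.003 0 0 0;1 0.0035 0.001 -0.003 0 0 0;1 0.0035 0.001 -0.003 0 0 0;1 0.0035 0.001 -0.003 0 0 0;1 0.0035 0.001 -0.003 0 0 0;1 0.0035 0.001 -0.003 0 0 0;1 0.0035 0.001 -0.003 0 0 0;1 0.0035 0.001 -0.003 0 0 0;1 0.0035 0.001 -0.003 0 0 0")

```text
time_s: 10.13
eef_pos: [0.512, -0.0475, 0.0654]
eef_rot: [-0.0, 0.992, -0.127, 0.001]
wrist_force: [0.4, 4.2, 4.9]
opening: 0.128
grasp_force: 59.1
```

Run:
```python
from h import *
import pickle
T=tool();c=cam('wrist');a=cam('scene');pickle.dump((T,c,a),open('c4.pkl','wb'));save(c,'w4.png',(200,80,460,280),3)
```

```text
(no output)
```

View pics/w4.png

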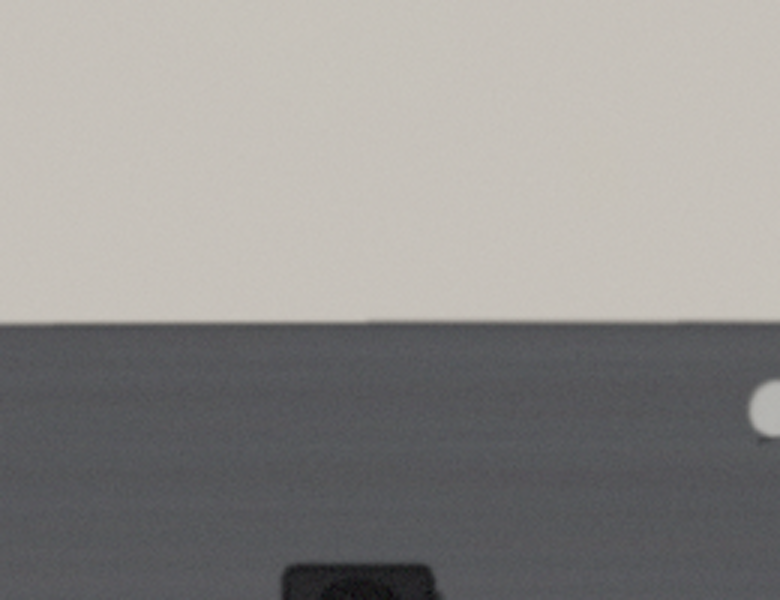

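The handle is gripped. I measure the pointer-to-mark offset from the earlier shut views, rectified onto the z = 20 mm plane in viewer axes.

Run:
```python
from h import *
import pickle
th=-.253;co,s=np.cos(th),np.sin(th);M=np.array([[co,-s],[s,co]]);t=np.array([.5118,.0200])
cs=[pickle.load(open('c1.pkl','rb')),pickle.load(open('c3.pkl','rb'))]
# ortho at z=.020: viewer y from -.050 (left) to -.110 (right), x from 0 (top) to -.055; 0.15 mm/px
r=.00015; H,W=370,400; out=[]
yy=-.050-np.arange(W)*r; xx=0-np.arange(H)*r
X=np.stack(np.meshgrid(yy,xx)[::-1],-1).reshape(-1,2)
Wd=np.c_[X@M.T+t,np.full(len(X),.020)]
for c in cs:
    m=proj(c,Wd).astype(np.float32).reshape(H,W,2)
    im=cv2.remap(c['img'][...,::-1],m[...,0],m[...,1],cv2.INTER_CUBIC)
    for k in range(0,61,5):
        cv2.line(im,(int(k/1000/r),0),(int(k/1000/r),12 if k%10 else 25),(0,255,255),1)
    out.append(im)
cv2.imwrite('pics/o.png',np.hstack(out))
```

```text
(no output)
```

View pics/o.png

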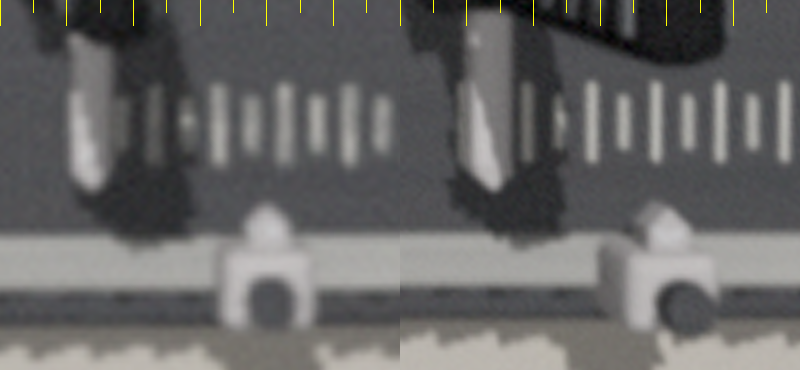

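Both views put the mark tip 26 mm beyond the pointer: on the left (92,190) to (266,205), on the right (491,190) to (661,207). I nudge the handle towards shut to find the stop as a reference.

Emit:
servo_tool(series="1 0 -0.0005 0 0 0 0;1 0 -0.0005 0 0 0 0;1 0 -0.0005 0 0 0 0;1 0 -0.0005 0 0 0 0")

```text
time_s: 10.57
eef_pos: [0.5122, -0.047, 0.0654]
eef_rot: [-0.0, 0.992, -0.127, 0.001]
wrist_force: [0.5, 5.2, 5.8]
opening: 0.129
grasp_force: 59.1
```

Emit:
servo_tool(series="1 0 -0.0005 0 0 0 0;1 0 -0.0005 0 0 0 0;1 0 -0.0005 0 0 0 0;1 0 -0.0005 0 0 0 0")

```text
time_s: 10.9
eef_pos: [0.5122, -0.0465, 0.0653]
eef_rot: [-0.0, 0.992, -0.127, 0.001]
wrist_force: [0.9, 4.4, 6.0]
opening: 0.13
grasp_force: 59.2
```

Emit:
servo_tool(series="1 0 -0.0005 0 0 0 0;1 0 -0.0005 0 0 0 0;1 0 -0.0005 0 0 0 0;1 0 -0.0005 0 0 0 0")

```text
time_s: 11.23
eef_pos: [0.5124, -0.046, 0.0654]
eef_rot: [-0.0, 0.992, -0.127, 0.001]
wrist_force: [0.7, 4.2, 5.4]
opening: 0.13
grasp_force: 59.2
```

Emit:
servo_tool(series="1 0 -0.0005 0 0 0 0;1 0 -0.0005 0 0 0 0;1 0 -0.0005 0 0 0 0;1 0 -0.0005 0 0 0 0")

```text
time_s: 11.57
eef_pos: [0.5125, -0.0458, 0.0653]
eef_rot: [-0.0, 0.992, -0.127, 0.001]
wrist_force: [0.7, 3.8, 6.0]
opening: 0.126
grasp_force: 59.2
```

Emit:
servo_tool(series="1 0 -0.0005 0 0 0 0;1 0 -0.0005 0 0 0 0;1 0 -0.0005 0 0 0 0;1 0 -0.0005 0 0 0 0")

```text
time_s: 11.9
eef_pos: [0.5125, -0.0457, 0.0654]
eef_rot: [0.0, 0.992, -0.127, 0.001]
wrist_force: [-0.8, 1.2, 5.8]
opening: 0.125
grasp_force: 59.2
```

Emit:
servo_tool(series="1 0 -0.0005 0 0 0 0;1 0 -0.0005 0 0 0 0;1 0 -0.0005 0 0 0 0;1 0 -0.0005 0 0 0 0")

```text
time_s: 12.23
eef_pos: [0.5125, -0.0457, 0.0654]
eef_rot: [0.001, 0.992, -0.127, 0.001]
wrist_force: [-1.4, -1.7, 5.5]
opening: 0.127
grasp_force: 59.3
```

Emit:
servo_tool(series="1 0 0.004 0 0 0 0;1 0 0.008 0 0 0 0;1 0 0.012 0 0 0 0;1 0 0.016 0 0 0 0;1 0 0.02 0 0 0 0;1 0 0.0235 0 0 0 0;1 0 0.026 0 0 0 0;1 0 0.027 0 0 0 0;1 0 0.027 0 0 0 0;1 0 0.027 0 0 0 0;1 0 0.027 0 0 0 0")

```text
time_s: 13.15
eef_pos: [0.5061, -0.0705, 0.0654]
eef_rot: [-0.001, 0.992, -0.127, 0.001]
wrist_force: [0.6, 6.1, 6.1]
opening: 0.127
grasp_force: 59.3
```

Run:
```python
from h import *
import pickle
o=ctrl.get_obs();p=np.array(o['eef_pos'])[:2]-[.5125,-.0457];print('pull mm',1000*p@[-.2503,-.9682],1000*p@[.9682,-.2503],o['wrist_force'],o['dq'].round(3))
t=cam('top');a=cam('scene');w=cam('wrist');pickle.dump((t,a,w),open('c5.pkl','wb'))
th=-.253;co,s=np.cos(th),np.sin(th);M=np.array([[co,-s],[s,co]]);v=np.array([.5118,.0200])
for n,c in(('top',t),('scene',a),('wrist',w)): print(n,[proj(c,np.r_[M@q+v,.02]).round(1).tolist() for q in((-.028,-.091),(-.0305,-.091))])
A=t['img'][215:285,280:410];B=a['img'][200:300,250:360]
o=np.zeros((600,800,3),np.uint8)
x=cv2.resize(A[...,::-1],None,fx=4.2,fy=4.2,interpolation=cv2.INTER_CUBIC);y=cv2.resize(B[...,::-1],None,fx=2.9,fy=2.9,interpolation=cv2.INTER_CUBIC)
o[:x.shape[0],:x.shape[1]]=x;o[300:300+y.shape[0],:y.shape[1]]=y;o[300:540,400:720]=cv2.resize(w['img'][...,::-1],(320,240));cv2.imwrite('pics/m.png',o)
```

```text
pull mm 25.602359584691584 -0.03423235187460316 [0.61753566 6.09889768 6.07499076] [ 0.    -0.001 -0.001 -0.001 -0.     0.001]
top [[[371.0, 261.5]], [[370.8, 262.5]]]
scene [[[297.8, 223.7]], [[298.5, 223.3]]]
wrist [[[323.2, 382.4]], [[323.2, 386.9]]]
```

View pics/m.png

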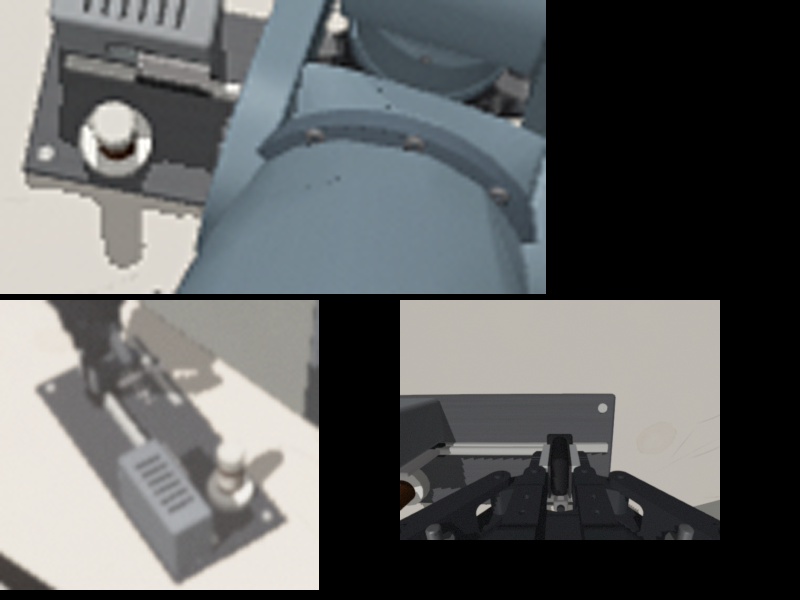

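The shutter is open and the vial stands on the stage. Between the fingers the wrist camera sees the pointer and the mark at full-image (320,400). I add the last 0.4 mm and look closely.

Emit:
servo_tool(series="1 0 0.0004 0 0 0 0;1 0 0.0004 0 0 0 0;1 0 0.0004 0 0 0 0;1 0 0.0004 0 0 0 0")

```text
time_s: 13.63
eef_pos: [0.506, -0.0708, 0.0654]
eef_rot: [-0.001, 0.992, -0.127, 0.001]
wrist_force: [1.7, 6.4, 5.4]
opening: 0.13
grasp_force: 59.3
```

Run:
```python
from h import *
import pickle
o=ctrl.get_obs();p=np.array(o['eef_pos'])[:2]-[.5125,-.0457];print('pull mm',1000*p@[-.2503,-.9682])
w=cam('wrist');pickle.dump(w,open('c6.pkl','wb'));save(w,'w6.png',(270,340,370,440),6)
```

```text
pull mm 25.897211448843006
```

View pics/w6.png

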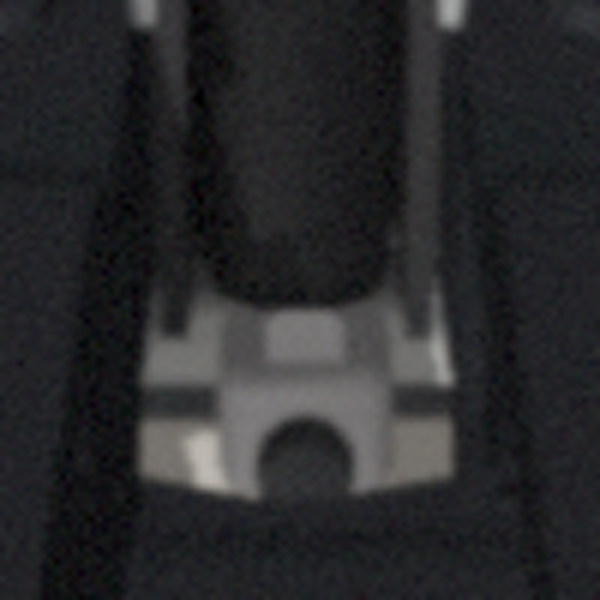

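The crop shows the mark's rider centred at u≈303 to 305 (edges 218 and 388, point 265 to 345). The blade is centred at about 300 (edges 207 and 393), so the two are almost aligned. I quantify it.

Run:
```python
from h import *
import pickle
w=pickle.load(open('c6.pkl','rb'));T=tool()
f=lambda u,v,z:(T[:3,:3].T@(ray_z(w,270+(u+.5)/6-.5,340+(v+.5)/6-.5,z)-T[:3,3])*1000).round(2)
for n,l,r,v,z in(('rider',218,388,390,.022),('point',265,345,345,.021),('screw',257,352,465,.026),('blade',207,393,280,.068)):
    a,b=f(l,v,z),f(r,v,z);print(n,a,b,'y ctr',(a[1]+b[1])/2,'w',b[1]-a[1])
g=w['img'].astype(float).mean(-1)
print(g[376:386,296:346].mean(0).round().astype(int))
```

```text
rider [-56.    -5.99  43.27] [-56.01   7.41  43.25] y ctr 0.71 w 13.4
point [-52.56  -2.28  44.27] [-52.56   4.03  44.26] y ctr 0.8750000000000002 w 6.3100000000000005
screw [-59.87  -2.88  39.26] [-59.87   4.51  39.25] y ctr 0.815 w 7.39
blade [-13.66  -4.74  -2.67] [-13.66   5.59  -2.68] y ctr 0.4249999999999998 w 10.33
[29 30 31 31 30 25 26 23 22 19 18 20 23 25 26 30 34 36 34 33 34 33 34 34
 36 34 34 33 31 30 30 31 28 27 24 26 24 24 31 40 37 41 52 54 54 53 48 37
 30 32]
```

Emit:
servo_tool(series="1 0 0.0002 0 0 0 0;1 0 0.0002 0 0 0 0;1 0 0.0002 0 0 0 0;1 0 0.0002 0 0 0 0;1 0 0.0002 0 0 0 0;1 0 0.0002 0 0 0 0")

```text
time_s: 14.18
eef_pos: [0.5059, -0.0709, 0.0654]
eef_rot: [-0.001, 0.992, -0.127, 0.001]
wrist_force: [0.5, 5.2, 5.8]
opening: 0.127
grasp_force: 59.3
```

```bash
python3 -c "
from h import *
o=ctrl.get_obs();p=np.array(o['eef_pos'])[:2]-[.5125,-.0457];print('pull mm',1000*p@[-.2503,-.9682],o['grasp_force'])
print(ctrl.hand_in())"
```

```text
pull mm 26.07817043293409 59.26516592502594
the job is handed in; nothing more can be done
None
```

I handed the job in at about 14 s: vial_1 stands upright within about 1 mm of the stage centre, and the arm holds the shutter handle 26 mm out, level with the mark to within about 0.5 mm by my measurements; the hand-in gave no verdict.

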